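# Make the vacuum pot tight and start the pump

### The job

Make the vacuum pot ready to draw consolidant into the sherds inside it: screw the winged, tapered plug in the pot's lid clockwise until it goes properly snug, but do not force it. Then swing the valve lever counterclockwise until it lies fully along the pipe, and only then switch the pump on by pressing the raised near half of its rocker fully down. Leave the things round about where they stand.

Things in the scene. Friction and masses are not known exactly. Their poses are not given: they have to be found in the camera images.
- rig: plywood board 270 x 470 mm on the table, fixed, top 23 mm up; origin under its middle, x away from the robot at yaw 0, y left. Carries the steel pot (left: 224 mm across, top of clear lid 129 mm up), the pump (right) and the copper pipe that joins them along y at x +30 mm, 156 mm up. A dial gauge stands on the lid at (72, 135) mm, 201 mm high. Nothing else on it is above 165 mm but plug, valve and lever
- plug_bar (a point): centre of the plug's wing bar, 182 mm above the table, on the plug's upright axis at (-45, 145) mm on the rig. Brass bar 62 long (along this point's x), 12 wide (y), 28 mm tall (z); below it a collar 42 mm across whose top is 21 mm under the point. It lies at any angle at the start and turns with the plug
- taper (a joint): rad: how far the plug's taper is wedged firmly. 0 while loose or only nipped; grows to 0.15 as it is turned on (clockwise from above) against 0.45 N m or more; stays when let go. Snug: 0.08 or more. The loose run (0.4 to 1.5 rad) differs each time and there is no stop: 0.05 N m loose, up to 0.34 within 0.3 rad, then 0.45 (about 0.2 less once the hand stops), rising to 2 N m 0.6 rad on
- strain (a joint): rad, how far the plug has been forced with more than 2 N m; 0 unless someone forces it, which must not happen (0.05 at most)
- valve_grip (a point): centre of the black moulded grip of the valve lever, 199 mm above the table, 68 mm out from the valve's upright axis, which stands at (30, -35) mm on the rig. Grip 72 long (this point's x, pointing to the axis), 14 wide, 20 mm tall; free air under it down to the pipe (164 mm) when open
- valve (a joint): turn of the valve lever, rad: 0 = closed, lever across the pipe and pointing to the rig's -x; grows counterclockwise from above to the stop at 1.571 = fully open, lever along the pipe, pointing to -y over the pump. Starts at 0 to 0.15, needs about 0.2 N m (3 N at the grip), stays where left
- rocker_near (a point): middle of the top face of the rocker's near half, about 158 mm above the table when raised. Grey see-saw plate 58 (rig x) x 34 mm (rig y) on the black box of the pump, pivot at (-55, -150) mm on the rig; this point lies 19 mm to -x of the pivot and sinks about 7 mm when pressed
- rocker (a joint): tilt of the rocker, rad: 0 = off (near half raised), 0.36 = on, near half fully down on its stop. About 3 N at the near half moves it; it stays where left
- vial_1: bystander: small vial, 28 x 52 mm tall, standing on the board's front edge between pot and pump; origin under its middle
- vial_3: bystander: small vial, 28 x 52 mm tall, standing on the board's back edge; origin under its middle
- sherd_b1: bystander: pottery sherd 80 x 66 x 16 mm on the table left of the rig; origin under its middle
- sherd_a1: bystander: pottery sherd 57 x 87 x 12 mm on the table left of the rig, farther back; origin under its middle
- brush: bystander: flat brush 168 mm long on the table before the rig; origin under its middle
- slips: bystander: bundle of label slips 48 x 65 x 13 mm on the table before the pump; origin under its middle
- loupe: bystander: black stand loupe 38 mm wide, 20 mm tall, on the table at the rig's left front; origin under its middle
- tweezers: bystander: steel tweezers 124 mm long on the table right of the rig; origin under its middle

How it is judged:
By the outcome, as a careful person would: the job done as asked, in the order asked, and still so for the second after the job is handed in, with the robot touching nothing.
It also fails if it takes over 64 s, if anything falls off the work surface, if the arm or the gripper's body presses on something with over 40 N, if the wrist force passes 120 N, or if a joint passes its speed limit or range.

### The arm

A 7-joint arm with a two-finger parallel gripper is mounted at the origin on a cart in front of the work surface, level with it; the furniture and walls round the work are solid. World frame = base frame: x ahead of the robot, y to its left, z up, the work surface at z = 0. Lengths are in m, angles in rad, forces in N, time in s.
With the tool pointing down it reaches from about 0.35 to 0.9 m from the base axis. Payload 8.1 kg.
Tool frame: the origin (TCP) lies between the finger pads; the fingertips stand 17 mm ahead of it and the grasp point (between the pads) lies 2 mm behind it (env.tip_reach is the z of the fingertips in the tool frame, in m); z points along the fingers, y is the line along which they close (so a half turn about z gives the same grasp; the last joint's range is limited). The gripper opens to 92 mm and grips with 3 to 60 N. Pads are 19 mm wide; open, the fingers measure 130 mm over their backs; the gripper's body (75 mm by 190 mm) begins 47 mm behind the grasp point.
Start: joints at [1.217, 0.434, 0.025, 1.573, -0.012, 1.134, -0.075], TCP at [0.155, -0.605, 0.244] pointing down, gripper open.
Joint ranges: [-2.62, 2.62], [-0.44, 2.09], [-1.27, 1.32], [0.08, 2.57], [-1.32, 4.46], [0.12, 2], [-2.74, 2.74]. Speed limits (rad/s): [2.22, 2.22, 3.01, 3.01, 3.14, 3.14, 3.14].

### API

Orientations are given as a rotation vector (axis times angle).
In Python, from plant import env gives the robot as it stands.
- The arm moves only by the tool jog_arm, never from a script. Its argument "plan" is a list of rows, each a list of 3 entries, a list of its own where there are three numbers: the gripper's target within -1 to 1 (shut at 1, half-way at 0, fully open at -1), then the shift along the tool's x, y, z in mm, then the turn, a rotation vector about the tool's x, y, z in rad. In form: [[hand, [dx, dy, dz], [rx, ry, rz]], ...]. A call has 1 to 5 rows; each row is the pose to reach, as a shift and turn from the pose commanded when the call began, along the tool's axes at that moment; what a row does not reach only later rows make up. A row lasts 1/12 s, in which the tool goes at most 41.7 mm and 7.16 degrees, less where a joint would pass 70% of its speed; a pose out of reach is approached as far as the arm can. A call with a gripper value outside its range is refused whole. The fingers move at their own pace and stop on an object; the grip force is fixed at half the most. Time passes only in rows, so rows that repeat a pose let the fingers close. It gives the time, the measured TCP pose, the force, the opening and the grip force at its end, in the units of the state.
- env.observe(): the state, without advancing time (a new reading comes with each control period).
- env.capture(name): name is "scene" or "top"; returns a dict with "pixels" (384x512x3 uint8, red, green, blue), "depth" (384x512 float32, m along the optical axis (not along the pixel's ray), 0 where there is no reading), "fx", "fy", "cx", "cy" (pixels), "eye" and "attitude" of the camera in the world. Camera axes: x right, y up, looking along -z (the intrinsics and any distortion apply to the point x, -y, -z); pixel columns grow to the right and rows downward; lengths in m; the calibration is good to about 2 mm. A picture is of the moment at which its call begins.
- env.sign_off(): hands the job in; it is judged then, once.
The state is a dict: "t": time; "q": joint angles; "dq": joint speeds; "joint_efforts": joint torques, N m; "position": TCP position; "orientation": TCP orientation; "contact_force": force on the tool from outside, world axes, zero at the start; "torque": the same for the moment, N m; "width": finger opening in m; "grip_force": force on a finger pad.
Only numpy, scipy, OpenCV 4.12 (cv2) and the standard library are available. Lean on these libraries where they do the work, as an engineer would, in place of code of your own. Each camera call takes 0.05 s, during which the arm holds its last target. There are 200 camera calls.

## Working session

There is one attempt and no reset: what is moved stays moved. The work goes in short steps, Python scripts to look and compute and a tool call to move; the robot and the scene stay as the last step left them, time stands still between calls to the robot, and variables do not carry over. Pictures are saved under pics/ and viewed, at most 10 in all, crops included, and the job is handed in when it is done.

Besides the shell and the picture viewer there is one more tool, called after "Call:" by a JSON object that holds its "method" and its "body". jog_arm: Moves the arm, as the interface text tells. Its arguments: {"type":"object","properties":{"plan":{"type":"array"}},"required":["plan"]}

```bash
mkdir -p pics; ls
python3 - <<'E'
from plant import env
import cv2,numpy as np
for n in("scene","top"):
    c=env.capture(n); cv2.imwrite(f"pics/{n}0.png",c["pixels"][:,:,::-1]); np.savez(f"{n}0.npz",**c)
    print(n,c["fx"],c["fy"],c["cx"],c["cy"],c["eye"],c["attitude"],[k for k in c])
o=env.observe();print(o)
E
```

```text
pics
scene 416.81556200213345 416.81556200213345 256.0021438361628 189.86733100831185 [-0.09270467  0.76266904  0.76964033] [ 0.4505042  -1.14286018 -2.17469232] ['pixels', 'depth', 'fx', 'fy', 'cx', 'cy', 'eye', 'attitude']
top 498.62827150524 498.62827150524 259.5462507939096 193.9723495141155 [0.27999532 0.08067818 1.61602083] [ 0.13976064 -0.14853456 -1.55402286] ['pixels', 'depth', 'fx', 'fy', 'cx', 'cy', 'eye', 'attitude']
{'t': 0.1, 'q': array([ 1.21738093,  0.43515977,  0.02499436,  1.57401268, -0.01157281,
        1.13400269, -0.07509149]), 'dq': array([ 0.00023258, -0.00171893,  0.00150499, -0.00124655,  0.00075282,
       -0.00063266,  0.00019369]), 'joint_efforts': array([ 3.29135793e-03, -6.69122601e+01,  9.87968221e-01, -3.15145719e+01,
       -6.05022395e-02,  3.75310227e-02,  6.82122595e-05]), 'position': array([ 0.15494232, -0.60503606,  0.24301713]), 'orientation': array([-3.11554824e+00, -3.92666891e-01,  5.36101280e-04]), 'contact_force': array([-0.49291785, -0.17795589,  0.88965158]), 'torque': array([-0.02366   , -0.02120706, -0.03709569]), 'grip_force': 0.0, 'width': 0.09180664729818734}
```

```bash
python3 -c "
import cv2,numpy as np
a=cv2.imread('pics/scene0.png');b=cv2.imread('pics/top0.png')
cv2.imwrite('pics/both.png',cv2.resize(b,(800,600),interpolation=cv2.INTER_CUBIC))"
```

```text
(no output)
```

View pics/both.png

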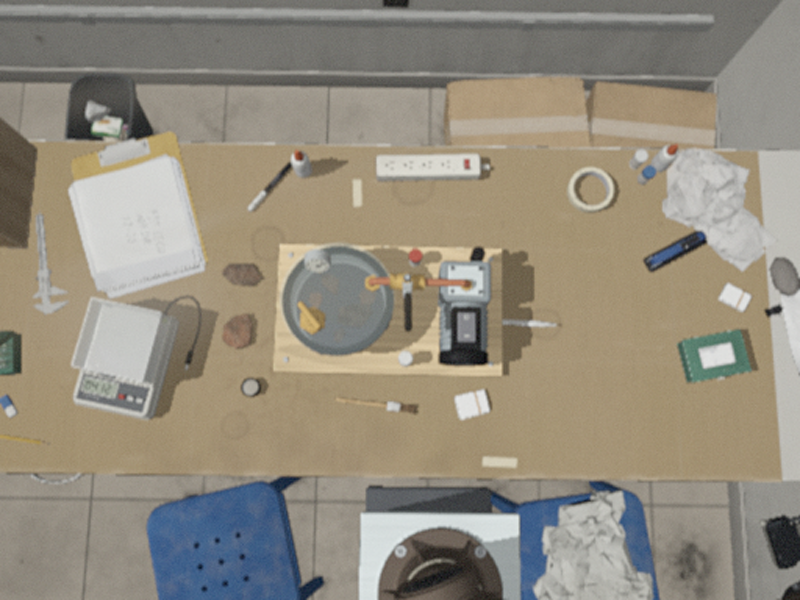

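View pics/scene0.png

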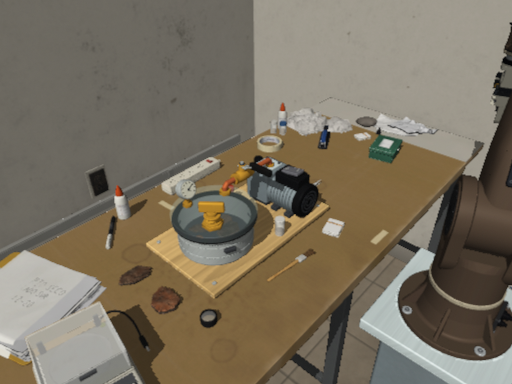

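The top view (shown at 1.5625×) has the board with corners near (278,243), (503,247), (503,376) and (273,372). The plug bar is at (310,318), lying diagonally. The valve lever runs from (407,285) to (408,328), and the rocker is at (465,325). The scene view has the plug at (211,215).

```bash
cat > h.py <<'E'
import numpy as np,cv2
from scipy.spatial.transform import Rotation as R
def cast(c,uv,z):
    uv=np.atleast_2d(uv).astype(float)
    d=np.c_[(uv[:,0]-c["cx"])/c["fx"],-(uv[:,1]-c["cy"])/c["fy"],-np.ones(len(uv))]
    d=R.from_rotvec(c["attitude"]).apply(d); e=np.asarray(c["eye"])
    return e+d*((z-e[2])/d[:,2])[:,None]
def proj(c,p):
    q=R.from_rotvec(c["attitude"]).inv().apply(np.atleast_2d(p)-c["eye"])
    return np.c_[c["cx"]-c["fx"]*q[:,0]/q[:,2],c["cy"]+c["fy"]*q[:,1]/q[:,2]]
def cloud(c):
    v,u=np.mgrid[:384,:512]; d=c["depth"]
    p=np.stack([(u-c["cx"])/c["fx"]*d,-(v-c["cy"])/c["fy"]*d,-d],-1)
    return R.from_rotvec(c["attitude"]).apply(p.reshape(-1,3)).reshape(384,512,3)+c["eye"]
E
python3 - <<'E'
from h import *
c=dict(np.load("top0.npz")); im=c["pixels"]; P=cloud(c)
hsv=cv2.cvtColor(im,cv2.COLOR_RGB2HSV)
b=((abs(P[...,2]-.023)<.008)&(c["depth"]>0)).astype(np.uint8)
b[:150]=0;b[245:]=0;b[:,:170]=0;b[:,330:]=0
b=cv2.morphologyEx(b,cv2.MORPH_OPEN,np.ones((3,3)))
pts=np.argwhere(b)[:,::-1]
W=cast(c,pts,.023)[:,:2]
r=cv2.minAreaRect(W.astype(np.float32)); print("board",r)
# plug
for name,cc in(("top",c),("scene",dict(np.load("scene0.npz")))):
    P=cloud(cc)
    h=cv2.cvtColor(cc["pixels"],cv2.COLOR_RGB2HSV)
    u0,v0=((198,204) if name=="top" else (211,215))
    m=(h[...,1]>120)&(h[...,2]>100)&(h[...,0]<30)
    vv,uu=np.mgrid[:384,:512]; m&=(abs(uu-u0)<20)&(abs(vv-v0)<20)
    q=P[m]; t=q[(q[:,2]>.185)&(q[:,2]<.21)]; print(name,m.sum(),len(t),np.round(np.percentile(q[:,2],[5,50,95]),3))
    if len(t)>4:
        x=t[:,:2].astype(np.float32); print("bar",x.mean(0),cv2.minAreaRect(x))
    print("px",vv[m].mean(),uu[m].mean())
x=c["pixels"][140:250,165:330,::-1]
cv2.imwrite("pics/crop.png",cv2.resize(x,(800,533),interpolation=cv2.INTER_CUBIC))
E
```

```text
board ((0.5657238364219666, 0.10822394490242004), (0.4692882299423218, 0.2701674699783325), 89.57979583740234)
top 5 3 [0.139 0.187 0.198]
px 208.2 204.8
scene 581 163 [0.133 0.17  0.198]
bar [0.51510245 0.25573754] ((0.5171583890914917, 0.2544035017490387), (0.05945505574345589, 0.012829366140067577), 40.11096954345703)
px 214.27538726333907 210.9896729776248
```

View pics/crop.png

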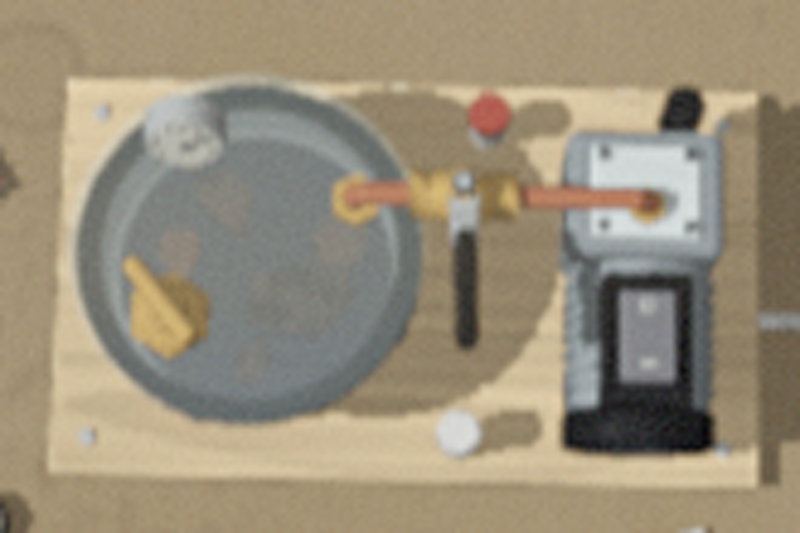

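The crop shows the plug bar from (130,262) to (188,340), with its collar below right. The lever pivot is at (464,182), the grip spans (466,235)–(466,345), and the rocker plate spans x 618–676, y 290–385.

Run:
```python
from h import *
c=dict(np.load("top0.npz"))
f=lambda a:np.array(a)/4.848+[165,140]-0.4
print("bar",cast(c,f([[130,262],[188,340],[159,301]]),.196)*1000)
print("pivot",cast(c,f([[464,182]]),.205)*1000,"grip",cast(c,f([[466,235],[466,345]]),.209)*1000)
print("rocker",cast(c,f([[647,337],[647,290],[647,385]]),.155)*1000)
print("board",cast(c,f([[68,80],[50,470],[757,92],[757,487]]),.023)*1000)
s=dict(np.load("scene0.npz"));P=cloud(s);h=cv2.cvtColor(s["pixels"],cv2.COLOR_RGB2HSV)
m=(h[...,1]>120)&(h[...,2]>100)&(h[...,0]<30);vv,uu=np.mgrid[:384,:512];m&=(abs(uu-211)<20)&(abs(vv-212)<20)&(P[...,2]>.193)&(P[...,2]<.202)
x=P[m][:,:2].astype(np.float32);print(len(x),cv2.minAreaRect(x))
```

```text
bar [[542.62129886 271.42261227 196.        ]
 [495.97523325 235.31848552 196.        ]
 [519.23044654 253.31805649 196.        ]]
pivot [[592.07711645  72.61738566 205.        ]] grip [[559.02069158  71.09655251 209.        ]
 [493.04980884  70.37475724 209.        ]]
rocker [[507.54277213 -40.66730162 155.        ]
 [536.72612286 -40.74767089 155.        ]
 [477.95439114 -40.58581692 155.        ]]
board [[ 699.77788454  341.29443124   23.        ]
 [ 434.54887873  342.26989926   23.        ]
 [ 697.51343824 -126.91233827   23.        ]
 [ 428.93151605 -123.93607778   23.        ]]
93 ((0.5168170928955078, 0.25462114810943604), (0.05978579819202423, 0.012054787948727608), 33.85536193847656)
```

```bash
cat > p.py <<'E'
import numpy as np
def plan(start,wps):
    """poses (x,y,z mm, theta deg of tool x), tool down -> shift/turn per call"""
    s=np.array(start,float)
    for w in wps:
        w=np.array(w,float);t=np.radians(s[3]);d=w[:3]-s[:3]
        a=np.round([d[0]*np.cos(t)+d[1]*np.sin(t),d[0]*np.sin(t)-d[1]*np.cos(t),-d[2]])
        r=np.round(-np.radians(w[3]-s[3]),2)
        print(a.tolist(),[0,0,r.item()]);
        s=np.r_[s[:3]+[a[0]*np.cos(t)+a[1]*np.sin(t),a[0]*np.sin(t)-a[1]*np.cos(t),-a[2]],s[3]-np.degrees(r)]
    print("end",s.round(1))
    return s
E
cat > st.py <<'E'
from plant import env
from scipy.spatial.transform import Rotation as R
import numpy as np
o=env.observe();M=R.from_rotvec(o["orientation"]).as_matrix()
print("t",round(o["t"],2),"pos",(o["position"]*1000).round(1),"th",np.degrees(np.arctan2(M[1,0],M[0,0])).round(1),"z",M[:,2].round(3),"q",o["q"].round(2),"F",o["contact_force"].round(1),"T",o["torque"].round(2),"w",round(o["width"]*1000,1),o["grip_force"])
E
python3 - <<'E'
from p import *
k=np.arange(1,8)/7
az=np.radians(-75.6+k*(26.1+75.6));r=624.5-k*(624.5-576.7)
plan((155,-605,243.5,14.4),np.c_[r*np.cos(az),r*np.sin(az),np.where(k>.3,285,265),14.4+k*(217-14.4)])
E
```

```text
[155.0, -27.0, -22.0] [0, 0, -0.51]
[155.0, 14.0, 0.0] [0, 0, -0.5]
[145.0, 50.0, -20.0] [0, 0, -0.51]
[127.0, 84.0, 0.0] [0, 0, -0.5]
[101.0, 112.0, 0.0] [0, 0, -0.51]
[69.0, 131.0, 0.0] [0, 0, -0.5]
[34.0, 143.0, 0.0] [0, 0, -0.51]
end [517.6 253.8 285.5 217.2]
```

Call:
{"method": "jog_arm", "body": {"plan": [[-1,[155,-27,-22],[0,0,-0.51]],[-1,[155,-27,-22],[0,0,-0.51]],[-1,[155,-27,-22],[0,0,-0.51]],[-1,[155,-27,-22],[0,0,-0.51]],[-1,[155,-27,-22],[0,0,-0.51]]]}}

```text
t: 0.52
position: [0.3075, -0.5361, 0.2665]
orientation: [2.906, 1.193, 0.009]
contact_force: [0.7, 0.1, -0.3]
width: 0.0918
grip_force: 0.0
```

```bash
python3 st.py
```

```text
t 0.52 pos [ 307.5 -536.1  266.5] th 44.6 z [ 0.005  0.002 -1.   ] q [ 1.06  0.41 -0.14  1.55  0.05  1.18  0.12] F [ 0.7  0.1 -0.3] T [-0.04 -0.1  -0.01] w 91.8 0.0
```

Call:
{"method": "jog_arm", "body": {"plan": [[-1,[155,14,0],[0,0,-0.5]],[-1,[155,14,0],[0,0,-0.5]],[-1,[155,14,0],[0,0,-0.5]],[-1,[155,14,0],[0,0,-0.5]],[-1,[155,14,0],[0,0,-0.5]]]}}

```text
t: 0.93
position: [0.4268, -0.4376, 0.2656]
orientation: [-2.521, -1.873, -0.008]
contact_force: [1.0, 0.1, 0.6]
width: 0.0917
grip_force: 0.0
```

Call:
{"method": "jog_arm", "body": {"plan": [[-1,[145,50,-20],[0,0,-0.51]],[-1,[145,50,-20],[0,0,-0.51]],[-1,[145,50,-20],[0,0,-0.51]],[-1,[145,50,-20],[0,0,-0.51]],[-1,[145,50,-20],[0,0,-0.51]]]}}

```text
t: 1.35
position: [0.5167, -0.3142, 0.2866]
orientation: [1.969, 2.447, 0.007]
contact_force: [0.7, 0.6, 0.5]
width: 0.0922
grip_force: 0.0
```

Call:
{"method": "jog_arm", "body": {"plan": [[-1,[127,84,0],[0,0,-0.5]],[-1,[127,84,0],[0,0,-0.5]],[-1,[127,84,0],[0,0,-0.5]],[-1,[127,84,0],[0,0,-0.5]],[-1,[127,84,0],[0,0,-0.5]]]}}

```text
t: 1.77
position: [0.5711, -0.1729, 0.2858]
orientation: [-1.304, -2.858, -0.006]
contact_force: [-0.7, 1.1, 0.5]
width: 0.092
grip_force: 0.0
```

Call:
{"method": "jog_arm", "body": {"plan": [[-1,[101,112,0],[0,0,-0.51]],[-1,[101,112,0],[0,0,-0.51]],[-1,[101,112,0],[0,0,-0.51]],[-1,[101,112,0],[0,0,-0.51]],[-1,[101,112,0],[0,0,-0.51]]]}}

```text
t: 2.18
position: [0.5898, -0.0241, 0.2859]
orientation: [-0.542, -3.094, -0.005]
contact_force: [-0.8, 0.3, 0.2]
width: 0.0916
grip_force: 0.0
```

```bash
python3 st.py
```

```text
t 2.18 pos [589.8 -24.1 285.9] th 160.1 z [ 0.     0.003 -1.   ] q [ 0.45  0.44 -0.72  1.56  0.3   1.26  0.91] F [-0.8  0.3  0.2] T [ 0.1  -0.12 -0.04] w 91.6 0.0
```

Call:
{"method": "jog_arm", "body": {"plan": [[-1,[69,131,0],[0,0,-0.5]],[-1,[69,131,0],[0,0,-0.5]],[-1,[69,131,0],[0,0,-0.5]],[-1,[69,131,0],[0,0,-0.5]],[-1,[69,131,0],[0,0,-0.5]]]}}

```text
t: 2.6
position: [0.5701, 0.1216, 0.2858]
orientation: [0.238, -3.132, -0.004]
contact_force: [-0.7, 0.2, -0.3]
width: 0.092
grip_force: 0.0
```

Call:
{"method": "jog_arm", "body": {"plan": [[-1,[34,143,0],[0,0,-0.51]],[-1,[34,143,0],[0,0,-0.51]],[-1,[34,143,0],[0,0,-0.51]],[-1,[34,143,0],[0,0,-0.51]],[-1,[34,143,0],[0,0,-0.51]]]}}

```text
t: 3.02
position: [0.5156, 0.2571, 0.2858]
orientation: [1.018, -2.972, -0.004]
contact_force: [-1.0, -0.6, 1.4]
width: 0.0918
grip_force: 0.0
```

Call:
{"method": "jog_arm", "body": {"plan": [[-1,[0,0,30],[0,0,0]],[-1,[0,0,50],[0,0,0]]]}}

```text
t: 3.18
position: [0.5192, 0.2514, 0.2343]
orientation: [-0.995, 2.98, -0.002]
contact_force: [0.3, -0.9, -0.8]
width: 0.0916
grip_force: 0.0
```

```bash
python3 st.py
python3 - <<'E'
from plant import env
import cv2,numpy as np
for n in("scene","top"):
    c=env.capture(n); np.savez(f"{n}1.npz",**c)
    x=c["pixels"][120:280,140:320,::-1] if n=="scene" else c["pixels"][140:250,165:330,::-1]
    cv2.imwrite(f"pics/{n}1.png",cv2.resize(x,None,fx=4,fy=3.7,interpolation=cv2.INTER_CUBIC))
E
```

```text
t 3.18 pos [519.2 251.4 234.3] th -143.1 z [ 0.    -0.001 -1.   ] q [ 0.1   0.54 -0.97  1.65  0.47  1.2   1.24] F [ 0.3 -0.9 -0.8] T [ 0.13 -0.11  0.01] w 91.6 0.0
```

View pics/scene1.png

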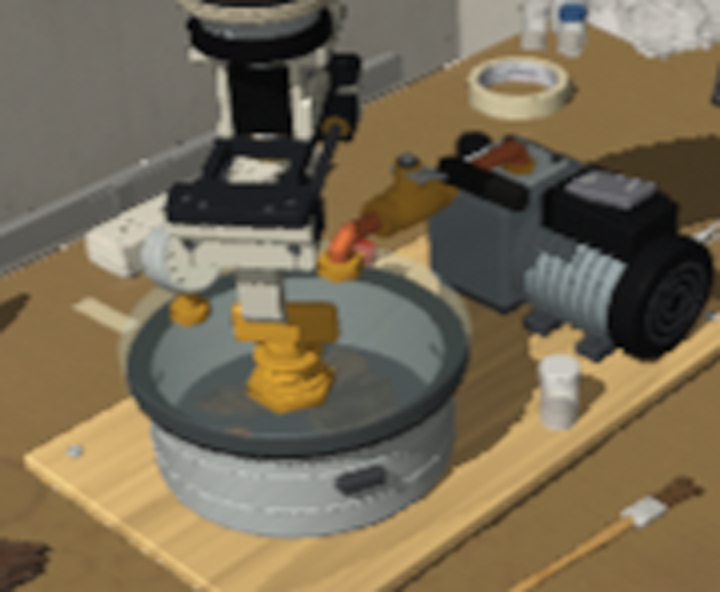

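The near finger stands in front of the bar at (262,295), with the bar at about (235–338, 320), and the gripper is aligned with it. Next I descend and check.

Call:
{"method": "jog_arm", "body": {"plan": [[-1,[0,1,25],[0,0,0]],[-1,[0,1,51],[0,0,0]],[-1,[0,1,51],[0,0,0]],[-1,[0,1,51],[0,0,0]]]}}

```text
t: 3.62
position: [0.518, 0.2525, 0.1849]
orientation: [0.997, -2.977, 0.001]
contact_force: [-0.2, -0.1, 1.0]
width: 0.0919
grip_force: 0.0
```

```bash
python3 st.py
```

```text
t 3.62 pos [518.  252.5 184.9] th -143.0 z [-0.001 -0.001 -1.   ] q [ 0.08  0.59 -0.94  1.71  0.52  1.11  1.2 ] F [-0.2 -0.1  1. ] T [ 0.1  -0.09  0.01] w 91.9 0.0
```

Call:
{"method": "jog_arm", "body": {"plan": [[1,[0,0,0],[0,0,0]],[1,[0,0,0],[0,0,0]],[1,[0,0,0],[0,0,0]],[1,[0,0,0],[0,0,0]],[1,[0,0,0],[0,0,0]]]}}

```text
t: 4.03
position: [0.5179, 0.254, 0.1854]
orientation: [-1.001, 2.977, -0.0]
contact_force: [0.1, -0.1, 0.8]
width: 0.0632
grip_force: 0.0
```

Call:
{"method": "jog_arm", "body": {"plan": [[1,[0,0,0],[0,0,0]],[1,[0,0,0],[0,0,0]],[1,[0,0,0],[0,0,0]],[1,[0,0,0],[0,0,0]],[1,[0,0,0],[0,0,0]]]}}

```text
t: 4.45
position: [0.5176, 0.2539, 0.1847]
orientation: [1.002, -2.977, 0.0]
contact_force: [0.0, -0.0, 0.3]
width: 0.0296
grip_force: 0.0
```

```bash
python3 st.py
```

```text
t 4.45 pos [517.6 253.9 184.7] th -142.8 z [-0. -0. -1.] q [ 0.08  0.59 -0.94  1.71  0.52  1.11  1.2 ] F [ 0.  -0.   0.3] T [ 0.12 -0.12 -0.02] w 29.6 0.0
```

Call:
{"method": "jog_arm", "body": {"plan": [[1,[0,0,0],[0,0,0]],[1,[0,0,0],[0,0,0]],[1,[0,0,0],[0,0,0]],[1,[0,0,0],[0,0,0]],[1,[0,0,0],[0,0,0]]]}}

```text
t: 4.87
position: [0.5179, 0.2535, 0.1847]
orientation: [-1.001, 2.978, -0.001]
contact_force: [1.5, -1.6, 2.5]
width: 0.0201
grip_force: 30.0
```

```bash
python3 st.py
```

```text
t 4.87 pos [517.9 253.5 184.7] th -142.8 z [ 0. -0. -1.] q [ 0.08  0.59 -0.94  1.71  0.52  1.11  1.2 ] F [ 1.5 -1.6  2.5] T [-0.37 -0.46 -0.01] w 20.1 29.998638331890106
```

```bash
python3 - <<'E'
from plant import env
import cv2,numpy as np
c=env.capture("scene"); np.savez("scene2.npz",**c)
x=c["pixels"][180:255,165:265,::-1]
cv2.imwrite("pics/scene2.png",cv2.resize(x,None,fx=8,fy=8,interpolation=cv2.INTER_CUBIC))
E
python3 st.py
```

```text
t 4.92 pos [517.9 253.5 184.7] th -142.8 z [ 0. -0. -1.] q [ 0.08  0.59 -0.94  1.71  0.52  1.11  1.2 ] F [ 1.5 -2.5  2. ] T [-0.41 -0.47 -0.  ] w 20.1 29.999349117279053
```

View pics/scene2.png

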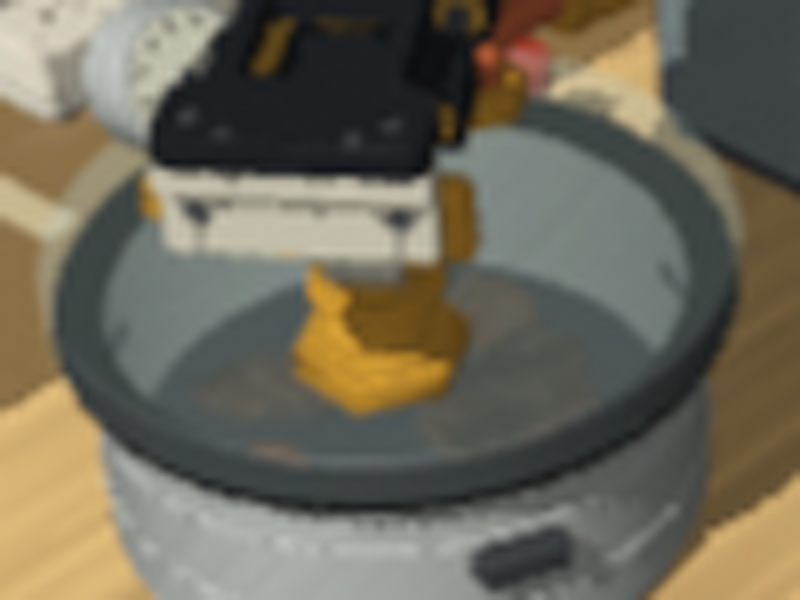

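The gripper is around the bar, but the hidden pads stopped at 20 mm. I'll check the plug's shape by height in the first point cloud.

Run:
```python
from h import *
s=dict(np.load("scene0.npz"));P=cloud(s);h=cv2.cvtColor(s["pixels"],cv2.COLOR_RGB2HSV)
m=(h[...,1]>120)&(h[...,2]>60)&(h[...,0]<30);vv,uu=np.mgrid[:384,:512];m&=(abs(uu-211)<22)&(abs(vv-214)<22)
q=P[m]*1000; a=np.radians(37); rel=q[:,:2]-[518,253.8]
al=rel@[np.cos(a),np.sin(a)]; ac=rel@[-np.sin(a),np.cos(a)]
for z in range(140,202,4):
    k=(q[:,2]>=z)&(q[:,2]<z+4)
    if k.sum()>2: print(z,k.sum(),"along",np.percentile(al[k],[3,97]).round(0),"across",np.percentile(ac[k],[3,50,97]).round(1))
k=(q[:,2]>172)&(q[:,2]<192)&(abs(al)<30)
for lo in range(-30,30,6):
    j=k&(al>=lo)&(al<lo+6); print(lo,j.sum(),np.percentile(ac[j],[5,50,95]).round(1) if j.sum() else '')
```

```text
140 55 along [-24.  68.] across [-72.7  13.   24.3]
144 51 along [-22.  18.] across [-7.8 11.3 19.9]
148 17 along [-17.  11.] across [ 1.4 11.2 13.7]
152 11 along [-17.   6.] across [ 3.4 11.9 16.7]
156 9 along [-13.   6.] across [14.3 16.9 19.3]
160 55 along [-20.  17.] across [-7.  10.  20.1]
164 28 along [-18.  14.] across [-2.2 10.7 15.5]
168 22 along [-22.   7.] across [ 0.7  8.9 12. ]
172 37 along [-27.  26.] across [ 2.6  5.3 13. ]
176 36 along [-29.  25.] across [0.8 4.9 7. ]
180 33 along [-29.  28.] across [1.9 4.7 7.1]
184 35 along [-30.  22.] across [2.3 4.7 7.2]
188 33 along [-28.  27.] across [1.9 4.4 6.8]
192 41 along [-29.  26.] across [-0.5  4.5  6.7]
196 59 along [-28.  26.] across [-2.9  1.9  6.9]
-30 21 [0.8 3.1 5. ]
-24 13 [2.  4.  5.8]
-18 18 [1.6 3.6 4.8]
-12 20 [ 2.6  6.1 10.2]
-6 20 [ 3.5  5.  13.2]
0 22 [3.2 5.4 9.5]
6 15 [3.4 5.8 7.8]
12 18 [4.1 5.1 6.6]
18 14 [3.4 5.4 7.1]
24 12 [3.1 4.8 5.7]
```

A hub about 20 mm wide flares out below z≈175 mm. I'll open a little, rise 9 mm and grip the bar itself.

Call:
{"method": "jog_arm", "body": {"plan": [[0.3,[0,0,0],[0,0,0]],[0.3,[0,0,0],[0,0,0]],[0.3,[0,0,-9],[0,0,-0.03]],[0.3,[0,0,-9],[0,0,-0.03]],[0.3,[0,0,-9],[0,0,-0.03]]]}}

```text
t: 5.33
position: [0.5175, 0.2545, 0.1939]
orientation: [-1.046, 2.962, 0.001]
contact_force: [0.4, 0.3, -0.3]
width: 0.0318
grip_force: 0.0
```

Call:
{"method": "jog_arm", "body": {"plan": [[1,[0,0,0],[0,0,0]],[1,[0,0,0],[0,0,0]],[1,[0,0,0],[0,0,0]],[1,[0,0,0],[0,0,0]],[1,[0,0,0],[0,0,0]]]}}

```text
t: 5.75
position: [0.5179, 0.2534, 0.1935]
orientation: [1.046, -2.962, 0.001]
contact_force: [1.1, -1.3, -0.6]
width: 0.012
grip_force: 30.0
```

Call:
{"method": "jog_arm", "body": {"plan": [[1,[0,0,0],[0,0,0]],[1,[0,0,0],[0,0,0]],[1,[0,0,0],[0,0,0]]]}}

```text
t: 6.0
position: [0.5178, 0.2535, 0.1936]
orientation: [1.046, -2.962, 0.001]
contact_force: [1.5, -1.6, -0.7]
width: 0.0119
grip_force: 30.0
```

```bash
python3 st.py
```

```text
t 6.0 pos [517.8 253.5 193.6] th -141.1 z [ 0.    -0.001 -1.   ] q [ 0.09  0.58 -0.95  1.7   0.52  1.13  1.24] F [ 1.5 -1.6 -0.7] T [-0.38 -0.56  0.05] w 11.9 29.951114058494568
```

Call:
{"method": "jog_arm", "body": {"plan": [[1,[0,0,0],[0,0,0.1]],[1,[0,0,0],[0,0,0.2]],[1,[0,0,0],[0,0,0.3]],[1,[0,0,0],[0,0,0.4]],[1,[0,0,0],[0,0,0.4]]]}}

```text
t: 6.42
position: [0.5177, 0.2536, 0.1935]
orientation: [-0.43, 3.112, -0.001]
contact_force: [3.3, -1.3, -3.4]
width: 0.0119
grip_force: 30.0
```

```bash
python3 st.py
```

```text
t 6.42 pos [517.7 253.6 193.5] th -164.3 z [ 0.    -0.001 -1.   ] q [ 0.03  0.55 -0.85  1.71  0.46  1.1   0.89] F [ 3.3 -1.3 -3.4] T [ 0.06 -0.64 -0.05] w 11.9 29.95719015598297
```

Call:
{"method": "jog_arm", "body": {"plan": [[1,[0,0,0],[0,0,0.08]],[1,[0,0,0],[0,0,0.16]],[1,[0,0,0],[0,0,0.24]],[1,[0,0,0],[0,0,0.3]]]}}

```text
t: 6.75
position: [0.5177, 0.2539, 0.1934]
orientation: [-0.033, -3.141, -0.0]
contact_force: [1.3, -0.4, -4.2]
width: 0.0118
grip_force: 29.9
```

```bash
python3 st.py
```

```text
t 6.75 pos [517.7 253.9 193.4] th 178.8 z [-0.  0. -1.] q [-0.01  0.52 -0.78  1.71  0.41  1.08  0.63] F [ 1.3 -0.4 -4.2] T [ 0.01 -0.75  0.04] w 11.8 29.947490394115448
```

Call:
{"method": "jog_arm", "body": {"plan": [[1,[0,0,0],[0,0,0.06]],[1,[0,0,0],[0,0,0.12]],[1,[0,0,0],[0,0,0.18]],[1,[0,0,0],[0,0,0.24]]]}}

```text
t: 7.08
position: [0.5177, 0.254, 0.1934]
orientation: [-0.407, -3.115, -0.0]
contact_force: [3.1, -0.4, -4.7]
width: 0.0117
grip_force: 30.0
```

```bash
python3 st.py
```

```text
t 7.08 pos [517.7 254.  193.4] th 165.1 z [ 0.  0. -1.] q [-0.04  0.51 -0.72  1.71  0.38  1.06  0.42] F [ 3.1 -0.4 -4.7] T [ 0.01 -0.88  0.03] w 11.7 29.950115382671356
```

Call:
{"method": "jog_arm", "body": {"plan": [[1,[0,0,0],[0,0,0.06]],[1,[0,0,0],[0,0,0.12]],[1,[0,0,0],[0,0,0.18]],[1,[0,0,0],[0,0,0.24]]]}}

```text
t: 7.42
position: [0.5178, 0.2542, 0.1933]
orientation: [0.777, 3.044, 0.001]
contact_force: [3.1, 0.6, -5.9]
width: 0.0117
grip_force: 30.0
```

```bash
python3 st.py
```

```text
t 7.42 pos [517.8 254.2 193.3] th 151.4 z [ 0.     0.001 -1.   ] q [-0.08  0.49 -0.66  1.72  0.34  1.05  0.21] F [ 3.1  0.6 -5.9] T [ 0.12 -1.04  0.06] w 11.7 29.95589107275009
```

Call:
{"method": "jog_arm", "body": {"plan": [[1,[0,0,0.3],[0,0,0.06]],[1,[0,0,0.6],[0,0,0.12]],[1,[0,0,1],[0,0,0.18]],[1,[0,0,1],[0,0,0.24]]]}}

```text
t: 7.75
position: [0.518, 0.2544, 0.193]
orientation: [1.135, 2.929, 0.002]
contact_force: [1.6, -0.7, -0.2]
width: 0.0113
grip_force: 30.0
```

```bash
python3 st.py
```

```text
t 7.75 pos [518.  254.4 193. ] th 137.6 z [ 0.001  0.001 -1.   ] q [-0.12  0.48 -0.61  1.72  0.31  1.04 -0.  ] F [ 1.6 -0.7 -0.2] T [-0.21 -0.68  0.24] w 11.3 29.982427954673767
```

Call:
{"method": "jog_arm", "body": {"plan": [[1,[0,0,0],[0,0,0.05]],[1,[0,0,0],[0,0,0.1]]]}}

```text
t: 7.92
position: [0.5181, 0.2544, 0.193]
orientation: [1.279, 2.869, 0.002]
contact_force: [3.3, -0.3, 0.1]
width: 0.0116
grip_force: 30.0
```

```bash
python3 st.py
```

```text
t 7.92 pos [518.1 254.4 193. ] th 131.9 z [ 0.001  0.001 -1.   ] q [-0.14  0.47 -0.58  1.72  0.3   1.03 -0.09] F [ 3.3 -0.3  0.1] T [-0.24 -0.83  0.35] w 11.6 30.048370957374573
```

Call:
{"method": "jog_arm", "body": {"plan": [[1,[0,0,0],[0,0,0.05]],[1,[0,0,0],[0,0,0.1]]]}}

```text
t: 8.08
position: [0.5182, 0.2544, 0.193]
orientation: [1.421, 2.801, 0.002]
contact_force: [2.0, -0.5, 0.1]
width: 0.0119
grip_force: 30.2
```

```bash
python3 st.py
```

```text
t 8.08 pos [518.2 254.4 193. ] th 126.2 z [ 0.001  0.001 -1.   ] q [-0.15  0.47 -0.56  1.72  0.28  1.03 -0.18] F [ 2.  -0.5  0.1] T [-0.24 -0.87  0.46] w 11.9 30.160964727401733
```

Call:
{"method": "jog_arm", "body": {"plan": [[1,[0,0,0],[0,0,0.04]],[1,[0,0,0],[0,0,0.08]]]}}

```text
t: 8.25
position: [0.5182, 0.2544, 0.193]
orientation: [1.531, 2.742, 0.002]
contact_force: [3.2, -1.3, -1.0]
width: 0.0112
grip_force: 30.2
```

```bash
python3 st.py
```

```text
t 8.25 pos [518.2 254.4 193. ] th 121.7 z [ 0.001  0.001 -1.   ] q [-0.16  0.46 -0.54  1.72  0.27  1.03 -0.25] F [ 3.2 -1.3 -1. ] T [-0.21 -0.92  0.45] w 11.2 30.197162926197052
```

Call:
{"method": "jog_arm", "body": {"plan": [[1,[0,0,0],[0,0,0.04]],[1,[0,0,0],[0,0,0.08]]]}}

```text
t: 8.42
position: [0.5182, 0.2544, 0.1931]
orientation: [1.639, 2.679, 0.002]
contact_force: [3.7, -1.0, -0.2]
width: 0.012
grip_force: 30.4
```

```bash
python3 st.py
```

```text
t 8.42 pos [518.2 254.4 193.1] th 117.1 z [ 0.002  0.001 -1.   ] q [-0.18  0.46 -0.52  1.73  0.26  1.02 -0.32] F [ 3.7 -1.  -0.2] T [-0.26 -0.94  0.57] w 12.0 30.366087555885315
```

Call:
{"method": "jog_arm", "body": {"plan": [[1,[0,0,0],[0,0,0.04]],[1,[0,0,0],[0,0,0.08]]]}}

```text
t: 8.58
position: [0.5182, 0.2543, 0.193]
orientation: [1.744, 2.612, 0.002]
contact_force: [4.0, -0.6, 0.1]
width: 0.0119
grip_force: 30.9
```

```bash
python3 st.py
```

```text
t 8.58 pos [518.2 254.3 193. ] th 112.5 z [ 0.002  0.    -1.   ] q [-0.19  0.46 -0.5   1.73  0.25  1.02 -0.39] F [ 4.  -0.6  0.1] T [-0.29 -0.94  0.66] w 11.9 30.930342972278595
```

Call:
{"method": "jog_arm", "body": {"plan": [[1,[0,0,0],[0,0,0.05]],[1,[0,0,0],[0,0,0.1]]]}}

```text
t: 8.75
position: [0.5183, 0.2544, 0.193]
orientation: [1.873, 2.521, 0.002]
contact_force: [2.9, 0.2, 0.8]
width: 0.0121
grip_force: 31.0
```

```bash
python3 st.py
```

```text
t 8.75 pos [518.3 254.4 193. ] th 106.8 z [ 0.002  0.001 -1.   ] q [-0.21  0.45 -0.48  1.73  0.24  1.02 -0.48] F [2.9 0.2 0.8] T [-0.17 -0.82  0.64] w 12.1 31.01131707429886
```

Call:
{"method": "jog_arm", "body": {"plan": [[1,[0,0,0],[0,0,0.04]],[1,[0,0,0],[0,0,0.08]]]}}

```text
t: 8.92
position: [0.518, 0.2547, 0.1931]
orientation: [1.972, 2.445, 0.002]
contact_force: [1.6, 0.6, 1.0]
width: 0.0134
grip_force: 32.8
```

```bash
python3 st.py
```

```text
t 8.92 pos [518.  254.7 193.1] th 102.2 z [ 0.001  0.001 -1.   ] q [-0.22  0.45 -0.46  1.73  0.23  1.02 -0.55] F [1.6 0.6 1. ] T [ 0.01 -0.63  0.8 ] w 13.4 32.77872808277607
```

Call:
{"method": "jog_arm", "body": {"plan": [[1,[0,0,0],[0,0,0.04]],[1,[0,0,0],[0,0,0.08]]]}}

```text
t: 9.08
position: [0.5178, 0.2551, 0.1931]
orientation: [2.068, 2.365, 0.003]
contact_force: [1.2, 0.3, 1.7]
width: 0.0141
grip_force: 35.7
```

```bash
python3 st.py
```

```text
t 9.08 pos [517.8 255.1 193.1] th 97.7 z [ 0.001  0.001 -1.   ] q [-0.23  0.45 -0.44  1.73  0.22  1.01 -0.62] F [1.2 0.3 1.7] T [ 0.   -0.62  0.95] w 14.1 35.719493608921766
```

Call:
{"method": "jog_arm", "body": {"plan": [[1,[0,0,0],[0,0,0]],[1,[0,0,0],[0,0,0]]]}}

```text
t: 9.25
position: [0.5178, 0.2549, 0.1931]
orientation: [2.066, 2.366, 0.002]
contact_force: [2.4, 1.6, 1.2]
width: 0.014
grip_force: 35.2
```

```bash
python3 st.py
```

```text
t 9.25 pos [517.8 254.9 193.1] th 97.7 z [ 0.001  0.001 -1.   ] q [-0.23  0.45 -0.44  1.73  0.22  1.01 -0.62] F [2.4 1.6 1.2] T [ 0.28 -0.62  0.89] w 14.0 35.17668155953288
```

The plug is firmly wedged, at about 0.9 N m, with the bar beginning to skew in the pads. I release it and move to the valve lever.

Run:
```python
from p import *
plan((517.8,254.9,253,97.7),[(520,210,253,73),(524,165,253,49),(526,120,253,24.5),(527,71.5,253,1.5)])
```

```text
[-45.0, -4.0, -0.0] [0, 0, 0.43]
[-42.0, 17.0, -0.0] [0, 0, 0.42]
[-32.0, 31.0, -0.0] [0, 0, 0.43]
[-19.0, 45.0, -0.0] [0, 0, 0.4]
end [527.5  71.3 253.    1.4]
```

Call:
{"method": "jog_arm", "body": {"plan": [[-1,[0,0,0],[0,0,0]],[-1,[0,0,0],[0,0,0]],[-1,[0,0,0],[0,0,0]],[-1,[0,0,-30],[0,0,0]],[-1,[0,0,-60],[0,0,0]]]}}

```text
t: 9.67
position: [0.5163, 0.2527, 0.2515]
orientation: [-2.071, -2.36, 0.008]
contact_force: [0.5, 0.2, 1.0]
width: 0.0429
grip_force: 0.0
```

Call:
{"method": "jog_arm", "body": {"plan": [[-1,[-45,-4,0],[0,0,0.43]],[-1,[-45,-4,0],[0,0,0.43]],[-1,[-45,-4,0],[0,0,0.43]],[-1,[-45,-4,0],[0,0,0.43]],[-1,[-45,-4,0],[0,0,0.43]]]}}

```text
t: 10.08
position: [0.5192, 0.2082, 0.2526]
orientation: [2.531, 1.86, -0.001]
contact_force: [-0.6, -0.4, 0.5]
width: 0.0763
grip_force: 0.0
```

Call:
{"method": "jog_arm", "body": {"plan": [[-1,[-42,17,0],[0,0,0.42]],[-1,[-42,17,0],[0,0,0.42]],[-1,[-42,17,0],[0,0,0.42]],[-1,[-42,17,0],[0,0,0.42]],[-1,[-42,17,0],[0,0,0.42]]]}}

```text
t: 10.5
position: [0.523, 0.1634, 0.2525]
orientation: [2.862, 1.296, -0.001]
contact_force: [-0.0, -0.2, 1.7]
width: 0.0918
grip_force: 0.0
```

Call:
{"method": "jog_arm", "body": {"plan": [[-1,[-32,31,0],[0,0,0.43]],[-1,[-32,31,0],[0,0,0.43]],[-1,[-32,31,0],[0,0,0.43]],[-1,[-32,31,0],[0,0,0.43]],[-1,[-32,31,0],[0,0,0.43]]]}}

```text
t: 10.92
position: [0.5253, 0.1191, 0.2525]
orientation: [3.072, 0.658, -0.001]
contact_force: [-0.0, -0.1, 0.7]
width: 0.0916
grip_force: 0.0
```

Call:
{"method": "jog_arm", "body": {"plan": [[-1,[-19,45,0],[0,0,0.4]],[-1,[-19,45,0],[0,0,0.4]],[-1,[-19,45,0],[0,0,0.4]],[-1,[-19,45,0],[0,0,0.4]],[-1,[-19,45,0],[0,0,0.4]]]}}

```text
t: 11.33
position: [0.5264, 0.0708, 0.2526]
orientation: [-3.141, -0.042, 0.001]
contact_force: [-0.6, 0.8, -0.3]
width: 0.0916
grip_force: 0.0
```

```bash
python3 st.py
python3 - <<'E'
from plant import env
from h import *
c=env.capture("top"); np.savez("top3.npz",**c); s=env.capture("scene"); np.savez("scene3.npz",**s)
x=s["pixels"][120:260,150:320,::-1]
cv2.imwrite("pics/s3.png",cv2.resize(x,None,fx=4.2,fy=4.2,interpolation=cv2.INTER_CUBIC))
P=cloud(s);h=cv2.cvtColor(s["pixels"],cv2.COLOR_RGB2HSV)
m=(h[...,1]>120)&(h[...,2]>80)&(h[...,0]<30);vv,uu=np.mgrid[:384,:512];m&=(abs(uu-211)<24)&(abs(vv-212)<24)&(P[...,2]>.191)&(P[...,2]<.204)
x=P[m][:,:2].astype(np.float32);print("bar",len(x),cv2.minAreaRect(x))
# black grip points
rel=P-np.array([.563,.1085,0]);g=(P[...,2]>.185)&(P[...,2]<.215)&(h[...,2]<70)&(abs(rel[...,1]+.035)<.05)&(rel[...,0]<.02)&(rel[...,0]>-.09)
x=P[g][:,:2].astype(np.float32);print("grip",len(x),cv2.minAreaRect(x) if len(x) else 0)
E
```

```text
t 11.33 pos [526.4  70.8 252.6] th 1.5 z [-0.  0. -1.] q [-0.17  0.28 -0.08  1.78  0.02  1.08 -1.8 ] F [-0.6  0.8 -0.3] T [ 0.05  0.1  -0.06] w 91.6 0.0
bar 91 ((0.5164117813110352, 0.25446897745132446), (0.0133310966193676, 0.057009823620319366), 21.24125862121582)
grip 165 ((0.5347820520401001, 0.07312826067209244), (0.09340906888246536, 0.014229473657906055), 2.4528160095214844)
```

View pics/s3.png

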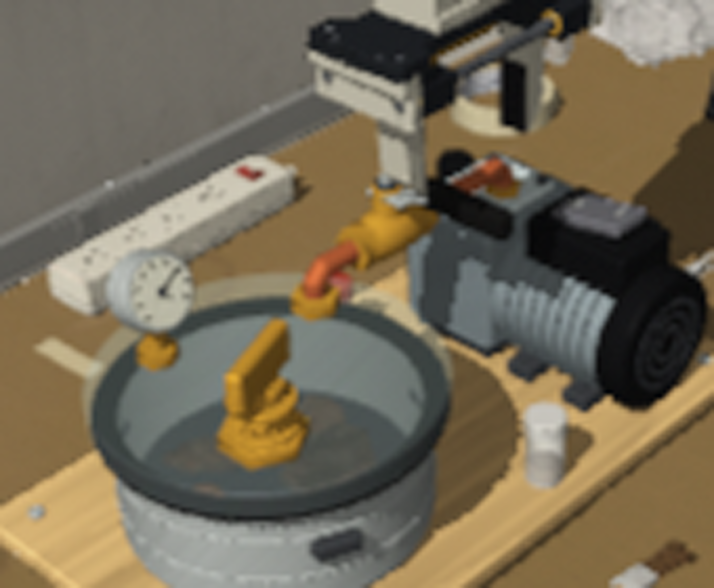

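The bar has turned to about 111°, and it was 1.85 rad clockwise of that at the start, so it wedged well past 0.45 N m. The lever grip is at about (490,205) in this crop, and the fingers straddle it. Next I descend and grip.

Call:
{"method": "jog_arm", "body": {"plan": [[-1,[0,-1,27],[0,0,0]],[-1,[0,-1,53],[0,0,0]],[-1,[0,-1,53],[0,0,0]],[1,[0,-1,53],[0,0,0]],[1,[0,-1,53],[0,0,0]]]}}

```text
t: 11.85
position: [0.527, 0.0717, 0.2008]
orientation: [-3.141, -0.036, -0.001]
contact_force: [1.4, -0.0, 0.7]
width: 0.0827
grip_force: 0.0
```

Call:
{"method": "jog_arm", "body": {"plan": [[1,[0,0,0],[0,0,0]],[1,[0,0,0],[0,0,0]],[1,[0,0,0],[0,0,0]],[1,[0,0,0],[0,0,0]],[1,[0,0,0],[0,0,0]]]}}

```text
t: 12.27
position: [0.5267, 0.0713, 0.2001]
orientation: [-3.141, -0.033, -0.001]
contact_force: [0.4, -0.8, -0.3]
width: 0.0498
grip_force: 0.0
```

Call:
{"method": "jog_arm", "body": {"plan": [[1,[0,0,0],[0,0,0]],[1,[0,0,0],[0,0,0]],[1,[0,0,0],[0,0,0]],[1,[0,0,0],[0,0,0]],[1,[0,0,0],[0,0,0]]]}}

```text
t: 12.68
position: [0.5265, 0.0712, 0.1997]
orientation: [3.141, 0.033, -0.0]
contact_force: [0.3, -0.3, 0.1]
width: 0.0163
grip_force: 0.0
```

```bash
python3 st.py
python3 - <<'E'
from p import *
# arc about pivot (593,73.3), r 67; lever dir 181.5 -> 270
L=[181.5+k for k in (22,44,66,88)]
r=67;px,py=593,73.3
plan((526.4,72,200,1.5),[(px+r*np.cos(np.radians(l)),py+r*np.sin(np.radians(l)),200,l-180) for l in L])
# midpoints in each first tool frame
for a in (5.5,11,16.5,22): print(a,(r*np.sin(np.radians(a))).round(1),(r*(1-np.cos(np.radians(a)))).round(1),np.radians(a).round(2))
E
```

```text
t 12.68 pos [526.5  71.2 199.7] th 1.2 z [-0. -0. -1.] q [-0.17  0.33 -0.08  1.85  0.03  0.96 -1.82] F [ 0.3 -0.3  0.1] T [-0.01  0.02  0.02] w 16.3 0.0
[4.0, 26.0, -0.0] [0, 0, -0.38]
[6.0, 25.0, -0.0] [0, 0, -0.39]
[5.0, 25.0, -0.0] [0, 0, -0.38]
[5.0, 25.0, -0.0] [0, 0, -0.39]
end [592.8   6.6 200.   89.7]
5.5 6.4 0.3 0.1
11 12.8 1.2 0.19
16.5 19.0 2.8 0.29
22 25.1 4.9 0.38
```

Call:
{"method": "jog_arm", "body": {"plan": [[1,[0,0,0],[0,0,0]],[1,[0,0,0],[0,0,0]],[1,[0,0,0],[0,0,0]]]}}

```text
t: 12.93
position: [0.5265, 0.0712, 0.1997]
orientation: [3.141, 0.033, -0.0]
contact_force: [-0.3, 0.8, -0.6]
width: 0.0141
grip_force: 30.0
```

Call:
{"method": "jog_arm", "body": {"plan": [[1,[0.3,6.4,0],[0,0,-0.1]],[1,[1.2,12.8,0],[0,0,-0.19]],[1,[2.8,19,0],[0,0,-0.29]],[1,[5,25,0],[0,0,-0.38]],[1,[5,25,0],[0,0,-0.38]]]}}

```text
t: 13.35
position: [0.5322, 0.046, 0.1997]
orientation: [-3.077, -0.631, -0.0]
contact_force: [-1.0, 3.1, 0.2]
width: 0.0135
grip_force: 30.1
```

```bash
python3 st.py
```

```text
t 13.35 pos [532.2  46.  199.7] th 23.2 z [-0.     0.001 -1.   ] q [-0.07  0.34 -0.15  1.84  0.06  0.96 -1.41] F [-1.   3.1  0.2] T [0.54 0.2  0.37] w 13.5 30.09658008813858
```

Gripped, and it swings with about 3 N. I continue the arc.

Call:
{"method": "jog_arm", "body": {"plan": [[1,[0.3,6.4,0],[0,0,-0.1]],[1,[1.2,12.8,0],[0,0,-0.19]],[1,[2.8,19,0],[0,0,-0.29]],[1,[5,25,0],[0,0,-0.38]],[1,[5,25,0],[0,0,-0.38]]]}}

```text
t: 13.77
position: [0.5465, 0.0256, 0.1996]
orientation: [-2.904, -1.197, 0.0]
contact_force: [-3.0, 2.8, 2.4]
width: 0.0137
grip_force: 30.1
```

Call:
{"method": "jog_arm", "body": {"plan": [[1,[0.3,6.4,0],[0,0,-0.1]],[1,[1.2,12.8,0],[0,0,-0.19]],[1,[2.8,19,0],[0,0,-0.29]],[1,[5,25,0],[0,0,-0.38]],[1,[5,25,0],[0,0,-0.38]]]}}

```text
t: 14.18
position: [0.5674, 0.012, 0.1996]
orientation: [-2.626, -1.723, 0.001]
contact_force: [-3.4, 3.6, 3.1]
width: 0.0134
grip_force: 30.2
```

```bash
python3 st.py
python3 - <<'E'
from plant import env
from p import *
from scipy.spatial.transform import Rotation as R
o=env.observe();M=R.from_rotvec(o["orientation"]).as_matrix();th=np.degrees(np.arctan2(M[1,0],M[0,0]))
P=o["position"]*1000;print(P-[593,73.3,0],np.hypot(*(P[:2]-[593,73.3])))
plan((*P,th),[(593,73.3-67,200,90),(596,73.3-67,200,92.5)])
E
```

```text
t 14.18 pos [567.4  12.  199.6] th 66.5 z [-0.001  0.001 -1.   ] q [ 0.1   0.4  -0.29  1.75  0.13  1.   -0.65] F [-3.4  3.6  3.1] T [0.62 0.65 0.43] w 13.4 30.19354373216629
[-25.60029815 -61.29990164 199.6466223 ] 66.43081519119285
[5.0, 26.0, -0.0] [0, 0, -0.41]
[0.0, 3.0, -0.0] [0, 0, -0.04]
end [596.2   6.2 199.6  92.3]
```

Call:
{"method": "jog_arm", "body": {"plan": [[1,[0.3,6.4,0],[0,0,-0.1]],[1,[1.2,12.8,0],[0,0,-0.19]],[1,[2.8,19,0],[0,0,-0.29]],[1,[5,26,0],[0,0,-0.41]],[1,[5,26,0],[0,0,-0.41]]]}}

```text
t: 14.6
position: [0.5919, 0.0071, 0.1996]
orientation: [-2.217, -2.221, 0.003]
contact_force: [-7.1, 4.2, 3.9]
width: 0.0141
grip_force: 30.0
```

Call:
{"method": "jog_arm", "body": {"plan": [[1,[0,2,0],[0,0,-0.03]],[1,[0,3,0],[0,0,-0.04]],[1,[0,3,0],[0,0,-0.04]]]}}

```text
t: 14.85
position: [0.5921, 0.0072, 0.1994]
orientation: [-2.178, -2.255, 0.008]
contact_force: [-18.0, 3.4, 12.7]
width: 0.0141
grip_force: 30.6
```

```bash
python3 st.py
```

```text
t 14.85 pos [592.1   7.2 199.4] th 92.0 z [-0.008  0.001 -1.   ] q [ 0.17  0.46 -0.38  1.68  0.19  1.05 -0.24] F [-18.    3.4  12.7] T [ 0.95  3.64 -0.59] w 14.1 30.563766360282898
```

The lever is on its stop: 18 N reaction and no further motion. I release and rise, and check the heights round the rocker in the first cloud.

Call:
{"method": "jog_arm", "body": {"plan": [[-1,[0,-1,0],[0,0,0]],[-1,[0,-2,0],[0,0,0]],[-1,[0,-2,0],[0,0,0]],[-1,[0,-2,-30],[0,0,0]],[-1,[0,-2,-55],[0,0,0]]]}}

```text
t: 15.27
position: [0.5939, 0.0048, 0.2546]
orientation: [-2.179, -2.261, 0.003]
contact_force: [0.9, -0.1, 0.8]
width: 0.0424
grip_force: 0.0
```

```bash
python3 st.py
python3 - <<'E'
from h import *
from scipy.interpolate import griddata
for n in ("top0","scene0"):
    c=dict(np.load(n+".npz"));P=cloud(c).reshape(-1,3);P=P[c["depth"].ravel()>0]*1000
    k=(abs(P[:,0]-490)<80)&(abs(P[:,1]+41)<60)&(P[:,2]>60)
    print(n); 
    for x in range(430,550,8):
        print(x,[int(np.median(P[k&(abs(P[:,0]-x)<5)&(abs(P[:,1]-y)<4)][:,2])) if (k&(abs(P[:,0]-x)<5)&(abs(P[:,1]-y)<4)).any() else 0 for y in range(-80,4,8)])
E
```

```text
t 15.27 pos [593.9   4.8 254.6] th 92.1 z [-0.002 -0.    -1.   ] q [ 0.18  0.41 -0.39  1.61  0.17  1.16 -0.21] F [ 0.9 -0.1  0.8] T [ 0.04 -0.21  0.01] w 42.4 0.0
top0
430 [0, 0, 0, 0, 0, 0, 0, 0, 0, 0, 0]
438 [0, 0, 0, 0, 0, 0, 0, 0, 0, 0, 0]
446 [88, 102, 101, 116, 97, 109, 113, 111, 104, 104, 91]
454 [105, 111, 117, 120, 125, 122, 122, 119, 117, 111, 101]
462 [106, 113, 119, 121, 124, 124, 121, 118, 119, 111, 99]
470 [104, 114, 141, 145, 141, 141, 142, 141, 127, 108, 99]
478 [98, 107, 146, 144, 144, 146, 145, 144, 140, 104, 91]
486 [98, 138, 149, 155, 162, 157, 159, 147, 145, 108, 95]
494 [99, 107, 149, 156, 162, 158, 156, 148, 145, 109, 95]
502 [102, 109, 149, 156, 158, 157, 156, 151, 145, 104, 97]
510 [97, 126, 147, 152, 155, 155, 154, 149, 147, 108, 96]
518 [104, 122, 150, 152, 154, 154, 155, 147, 141, 106, 95]
526 [97, 109, 147, 150, 155, 153, 152, 147, 147, 104, 96]
534 [98, 124, 150, 150, 149, 152, 152, 147, 141, 106, 94]
542 [100, 140, 147, 145, 145, 146, 145, 145, 143, 107, 94]
scene0
430 [0, 0, 0, 0, 0, 0, 0, 0, 0, 0, 0]
438 [75, 88, 85, 88, 90, 92, 91, 86, 88, 88, 81]
446 [80, 93, 95, 99, 106, 100, 107, 104, 103, 98, 88]
454 [0, 116, 121, 124, 125, 126, 124, 123, 118, 111, 99]
462 [0, 141, 135, 138, 134, 132, 136, 127, 124, 109, 98]
470 [0, 142, 147, 147, 146, 146, 145, 146, 129, 104, 88]
478 [0, 0, 146, 150, 155, 156, 150, 154, 134, 106, 89]
486 [0, 0, 146, 159, 153, 161, 156, 154, 133, 108, 86]
494 [0, 0, 0, 158, 159, 158, 158, 154, 135, 108, 90]
502 [0, 0, 0, 157, 158, 156, 157, 151, 132, 108, 91]
510 [0, 0, 0, 156, 156, 156, 154, 148, 131, 105, 88]
518 [0, 0, 150, 154, 155, 155, 154, 150, 128, 106, 91]
526 [0, 0, 152, 153, 154, 153, 153, 151, 130, 109, 86]
534 [0, 0, 149, 150, 0, 149, 152, 148, 132, 106, 85]
542 [0, 0, 147, 146, 146, 146, 146, 147, 127, 106, 84]
```

Run:
```python
from p import *
plan((594,5,254.5,92),[(566,-7,240,69),(538,-19,225,46),(510,-30,205,23),(484,-41.5,195,0)])
```

```text
[-11.0, -28.0, 14.0] [0, 0, 0.4]
[-21.0, -22.0, 16.0] [0, 0, 0.4]
[-28.0, -13.0, 20.0] [0, 0, 0.4]
[-28.0, 1.0, 10.0] [0, 0, 0.41]
end [ 4.843e+02 -4.190e+01  1.945e+02 -2.000e-01]
```

Call:
{"method": "jog_arm", "body": {"plan": [[1,[-11,-28,14],[0,0,0.4]],[1,[-11,-28,14],[0,0,0.4]],[1,[-11,-28,14],[0,0,0.4]],[1,[-11,-28,14],[0,0,0.4]],[1,[-11,-28,14],[0,0,0.4]]]}}

```text
t: 15.68
position: [0.5672, -0.007, 0.2409]
orientation: [2.583, 1.787, 0.001]
contact_force: [-0.0, 0.1, 0.3]
width: 0.0185
grip_force: 0.0
```

Call:
{"method": "jog_arm", "body": {"plan": [[1,[-21,-22,16],[0,0,0.4]],[1,[-21,-22,16],[0,0,0.4]],[1,[-21,-22,16],[0,0,0.4]],[1,[-21,-22,16],[0,0,0.4]],[1,[-21,-22,16],[0,0,0.4]]]}}

```text
t: 16.1
position: [0.5394, -0.0186, 0.2249]
orientation: [2.884, 1.244, 0.001]
contact_force: [-0.3, -0.3, -0.3]
width: 0.0007
grip_force: 0.0
```

Call:
{"method": "jog_arm", "body": {"plan": [[1,[-28,-13,20],[0,0,0.4]],[1,[-28,-13,20],[0,0,0.4]],[1,[-28,-13,20],[0,0,0.4]],[1,[-28,-13,20],[0,0,0.4]],[1,[-28,-13,20],[0,0,0.4]]]}}

```text
t: 16.52
position: [0.5109, -0.0298, 0.205]
orientation: [3.074, 0.649, 0.001]
contact_force: [-0.3, 0.1, -0.1]
width: 0.0004
grip_force: 0.0
```

Call:
{"method": "jog_arm", "body": {"plan": [[1,[-28,1,10],[0,0,0.41]],[1,[-28,1,10],[0,0,0.41]],[1,[-28,1,10],[0,0,0.41]],[1,[-28,1,10],[0,0,0.41]],[1,[-28,1,10],[0,0,0.41]]]}}

```text
t: 16.93
position: [0.4856, -0.042, 0.195]
orientation: [3.141, 0.009, 0.002]
contact_force: [0.7, -0.2, 0.1]
width: 0.0004
grip_force: 0.0
```

```bash
python3 st.py
python3 - <<'E'
from plant import env
from h import *
s=env.capture("scene"); np.savez("scene4.npz",**s)
x=s["pixels"][130:240,210:330,::-1]
cv2.imwrite("pics/s4.png",cv2.resize(x,None,fx=5.4,fy=5.4,interpolation=cv2.INTER_CUBIC))
E
```

```text
t 16.93 pos [485.6 -42.  195. ] th 0.3 z [ 0.001 -0.    -1.   ] q [ 0.04  0.27 -0.08  1.96  0.03  0.91 -1.62] F [ 0.7 -0.2  0.1] T [ 0.03 -0.01  0.03] w 0.4 0.0
```

View pics/s4.png

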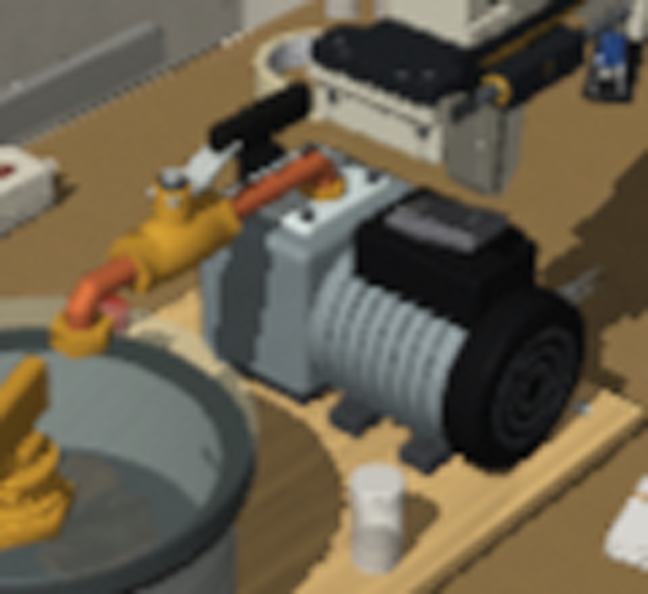

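The lever now lies along the pipe, with the grip at about (260,115). The closed fingertips are over the rocker's near half at about (485,185). Press down.

Call:
{"method": "jog_arm", "body": {"plan": [[1,[0,0,12],[0,0,0]],[1,[0,0,16],[0,0,0]],[1,[0,0,19],[0,0,0]],[1,[0,0,22],[0,0,0]],[1,[0,0,24],[0,0,0]]]}}

```text
t: 17.4
position: [0.4845, -0.0422, 0.1706]
orientation: [-3.142, -0.003, 0.002]
contact_force: [-2.5, -0.8, 5.6]
width: 0.0002
grip_force: 3.1
```

Call:
{"method": "jog_arm", "body": {"plan": [[1,[0,0,1],[0,0,0]],[1,[0,0,1],[0,0,0]]]}}

```text
t: 17.57
position: [0.4844, -0.0422, 0.1698]
orientation: [3.142, 0.003, -0.002]
contact_force: [-4.1, 0.2, 5.0]
width: 0.0004
grip_force: 2.6
```

Call:
{"method": "jog_arm", "body": {"plan": [[1,[0,0,1],[0,0,0]],[1,[0,0,1],[0,0,0]]]}}

```text
t: 17.73
position: [0.4844, -0.0422, 0.1694]
orientation: [3.142, 0.003, -0.001]
contact_force: [-7.3, -0.0, 11.8]
width: 0.0005
grip_force: 6.6
```

```bash
python3 st.py
```

```text
t 17.73 pos [484.4 -42.2 169.4] th 0.1 z [-0.001 -0.    -1.   ] q [ 0.04  0.3  -0.08  1.99  0.03  0.85 -1.62] F [-7.3 -0.  11.8] T [0.11 1.42 0.01] w 0.5 6.633946993388236
```

Call:
{"method": "jog_arm", "body": {"plan": [[1,[0,0,1],[0,0,0]],[1,[0,0,1],[0,0,0]]]}}

```text
t: 17.9
position: [0.4845, -0.0422, 0.1691]
orientation: [3.141, 0.003, -0.0]
contact_force: [-10.6, 1.0, 20.4]
width: 0.0004
grip_force: 11.3
```

```bash
python3 st.py
```

```text
t 17.9 pos [484.5 -42.2 169.1] th 0.1 z [-0. -0. -1.] q [ 0.04  0.3  -0.08  1.99  0.03  0.85 -1.62] F [-10.6   1.   20.4] T [ 0.17  2.1  -0.01] w 0.4 11.282698446884751
```

The rocker is on its stop: 20 N and only 0.3 mm of movement for a 1 mm command. I withdraw upward and check.

Call:
{"method": "jog_arm", "body": {"plan": [[1,[0,0,-15],[0,0,0]],[1,[0,0,-45],[0,0,0]],[1,[0,0,-80],[0,0,0]],[1,[-60,0,-110],[0,0,0]],[1,[-60,0,-110],[0,0,0]]]}}

```text
t: 18.32
position: [0.4247, -0.0422, 0.2801]
orientation: [3.142, 0.003, 0.005]
contact_force: [0.0, 0.2, -0.3]
width: 0.0007
grip_force: 0.0
```

```bash
python3 st.py
python3 - <<'E'
from plant import env
from h import *
t=env.capture("top");s=env.capture("scene")
P=cloud(s)*1000;h=cv2.cvtColor(s["pixels"],cv2.COLOR_RGB2HSV)
g=(P[...,2]>188)&(P[...,2]<215)&(h[...,2]<70)&(abs(P[...,0]-593)<40)&(P[...,1]<65)&(P[...,1]>-45)
print("lever",g.sum(),cv2.minAreaRect(P[g][:,:2].astype(np.float32)))
for x in range(478,540,8):
    print(x,[int(np.median(P[...,2][k])) if (k:=(abs(P[...,0]-x)<5)&(abs(P[...,1]-y)<5)&(P[...,2]>60)&(P[...,2]<180)).any() else 0 for y in (-56,-48,-40,-32)])
x=np.hstack([cv2.resize(s["pixels"][120:260,150:320],(510,420)),cv2.resize(t["pixels"][150:240,170:330],(284,420)) if 0 else np.zeros((420,1,3),np.uint8)])
cv2.imwrite("pics/end.png",x[:,:,::-1])
E
```

```text
t 18.32 pos [424.7 -42.2 280.1] th 0.1 z [ 0.003 -0.    -1.   ] q [ 0.05  0.08 -0.08  1.96  0.01  1.1  -1.6 ] F [ 0.   0.2 -0.3] T [0.03 0.05 0.01] w 0.7 0.0
lever 125 ((586.6859130859375, 8.532554626464844), (68.41837310791016, 13.906763076782227), 84.85493469238281)
478 [148, 150, 151, 150]
486 [152, 153, 154, 152]
494 [154, 155, 154, 154]
502 [157, 157, 155, 155]
510 [158, 158, 157, 157]
518 [159, 159, 159, 158]
526 [160, 160, 161, 159]
534 [159, 159, 162, 151]
```

View pics/end.png

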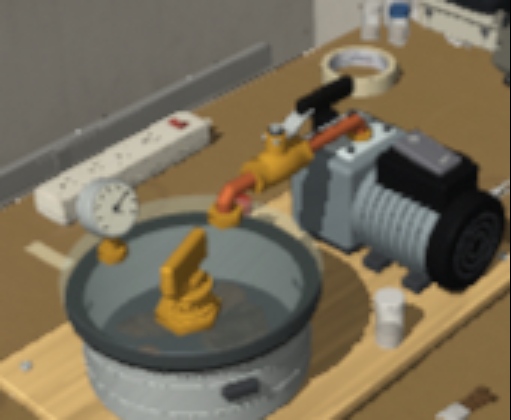

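The picture shows the rocker's near half down at (420,150) and the plug at (185,280). The lever at (325,95) may be slightly short of the pipe line, so I check it in the top view.

Run:
```python
from plant import env
from h import *
t=env.capture("top");s=env.capture("scene")
for n,c in(("top",t),("scene",s)):
    h=cv2.cvtColor(c["pixels"],cv2.COLOR_RGB2HSV); uv=proj(c,[[.593,.0073,.209],[.593,.0733,.205]]);print(n,uv.round(1))
    vv,uu=np.mgrid[:384,:512];m=((h[...,2]<75)&(np.hypot(uu-uv[0,0],vv-uv[0,1])<24)).astype(np.uint8)
    k,l,st,ce=cv2.connectedComponentsWithStats(m)
    for i in range(1,k):
        if st[i,4]>25:
            px=np.argwhere(l==i)[:,::-1]; w=cast(c,px,.205)[:,:2]*1000
            d=cv2.fitLine(w.astype(np.float32),cv2.DIST_L2,0,.01,.01).ravel()
            print(st[i],w.mean(0).round(1),"dir",np.degrees(np.arctan2(d[1],d[0])).round(1),w.min(0).round(),w.max(0).round())
x=t["pixels"][165:215,235:310,::-1]
cv2.imwrite("pics/t5.png",cv2.resize(x,None,fx=10,fy=10,interpolation=cv2.INTER_CUBIC))
```

```text
top [[282.9 176.8]
 [260.1 176.8]]
[272 176  23   4  62] [592.7   7. ] dir 89.1 [587. -25.] [596.  39.]
scene [[257.2 149.1]
 [240.7 159.3]]
[249 145  19  20 171] [579.9  18.3] dir -67.2 [548. -33.] [601.  66.]
```

View pics/t5.png

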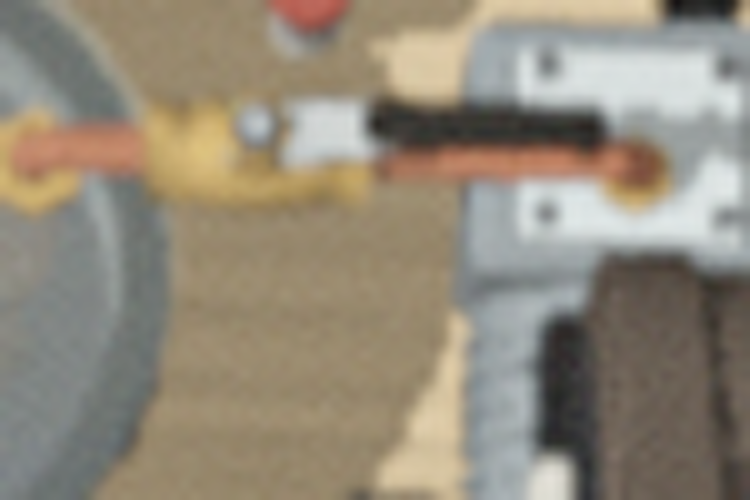

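The top view shows the lever from (256,122) to (600,128), parallel to the copper pipe from (20,148) to (630,163). It is fully open, so I hand in.

```bash
python3 -c "
from plant import env
print(env.sign_off())"
```

```text
the job is handed in; nothing more can be done
None
```

I screwed the plug snug (about 0.9 N m, well under 2), swung the valve lever to its stop along the pipe, then pressed the pump rocker fully down; the job was handed in at about 18 s, with no verdict returned.

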